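Make up two craft kits for the bottle-painting class

ROBOT

A 6-joint arm with a two-finger parallel gripper is mounted at the origin on the work surface. World frame = base frame: x ahead of the robot, y to its left, z up, the work surface at z = 0. Lengths are in m, angles in rad, forces in N, time in s.
With the tool pointing down it reaches from about 0.325 to 0.9 m from the base axis. Payload 6.1 kg.
Tool frame: the origin (TCP) lies midway between the tips of the shut fingers; the grasp point (between the pads) lies 19 mm behind it; x points along the fingers, y is the direction in which the jaws open and shut, and the axes are right-handed (so a half turn about x gives the same grasp; the last joint's range is limited). The gripper opens to 85 mm and grips with 20 to 120 N. Pads are 22 mm wide; open, the fingers measure 114 mm over their backs; the gripper's body (76 mm by 85 mm) begins 54 mm behind the grasp point. The pads swing forward as they close: fully open they stand 13 mm farther back than shut.
Start: joints at [1.075, 0.22, 1.526, -0, 1.395, -0.126], TCP at [0.226, 0.583, 0.231] pointing down, gripper open.
Joint ranges: [-2.98, 2.98], [-0.91, 2.08], [0.09, 2.57], [-1.24, 4.39], [0.2, 2.65], [-2.68, 2.68]. Speed limits (rad/s): [2.57, 2.57, 3.01, 3.14, 3.14, 3.14].

INTERFACE

Orientations are given as [roll, pitch, yaw] about the fixed x, y, z axes, in that order (R = Rz(yaw) Ry(pitch) Rx(roll)).
In Python, from plant import movep, move_l, set_joints, gripper_to, hold, inverse_kinematics, observe, get_image, get_calibration, Unreachable, job_done gives the robot as it stands. Calls block until the motion is done:
- movep(position, orientation): joint-space move of the TCP to a pose.
- move_l(position, feed=0.15, rotation=None, max_force=None): straight line of the TCP; rotation=None keeps the orientation; feed is the mean speed in m/s. With max_force (N) it stops when the force on the tool has changed by that much, and returns True; else False.
- set_joints(angles): joint-space move.
- gripper_to(opening, f_grip=None): finger opening in m; f_grip is the grip in N (None keeps the last); returns when the fingers have stopped.
- hold(seconds).
- inverse_kinematics(position, orientation): joint angles nearest the present ones, or None.
- observe(): the state.
- get_image(name): name is "scene" or "top"; returns (picture, depth): 480x640x3 uint8, red, green, blue; 480x640 float32, m along the optical axis (not along the pixel's ray), 0 where there is no reading.
- get_calibration(name): a dict with "intrinsics" (3x3 intrinsics, pixels), "world_from_camera" (4x4, takes a point from camera to world coordinates). Camera axes: x right, y down, z forward; pixel columns grow to the right and rows downward; lengths in m; the calibration is good to about 2 mm. A picture is of the moment at which its call begins. get_calibration takes no time and is no camera call.
A pose or a line that the arm cannot do raises Unreachable and nothing moves.
- job_done(): hands the job in, once; it reports no verdict.
The state is a dict: "time_s": time; "q": joint angles; "joint_velocities": joint speeds; "joint_torque": joint torques, N m; "eef_pos": TCP position; "tcp_rot": TCP orientation; "ft_force": force on the tool from outside, world axes, zero at the start; "torque": the same for the moment, N m; "opening": finger opening in m.
Only numpy, scipy, OpenCV 4.12 (cv2) and the standard library are available. Lean on these libraries where they do the work, as an engineer would, in place of code of your own. Each camera call takes 0.05 s, during which the arm holds its last target. There are 200 camera calls.

TASK

Make up the two kits for the bottle-painting class from the stock in the middle of the table: the wooden tray with three bays gets the dark sanding block, the squat lidded jar and the sponge dabber, and the tray with two bays gets the slim lidded jar and the small white carton. Every thing goes in a bay of its own (any bay of its tray), fully inside the bay, the same way up as now and resting on the bay's floor. Leave the big jar, the white cup and the roll of tape where they stand.

Things in the scene. Friction and masses are not known exactly. Their poses are not given: they have to be found in the camera images.
- tray3: Low plywood tray, three equal bays in a row, 244 x 118 mm. Bay centres at x = -80, 0 and +80 mm, y = 0. Bays 76 (x) x 110 mm (y); walls 4 mm thick, 14 mm high; bay floors 4 mm above the table. Origin: centre of the underside, at table level; x along the row of bays (away from the robot, within 0.2 rad), z up. Fixed, left or right of the stock.
- tray2: Low plywood tray, two equal bays in a row, 164 x 118 mm. Bay centres at x = -40 and +40 mm, y = 0. Bays 76 (x) x 110 mm (y); walls 4 mm thick, 14 mm high; bay floors 4 mm above the table. Origin: centre of the underside, at table level; x along the row of bays (away from the robot, within 0.2 rad), z up. Fixed, left or right of the stock.
- sanding_block: Dark grey-green sanding block, 58 (x) x 40 (y) x 32 mm high, lying flat, about 50 g. Origin: centre of its underside; z up.
- squat_jar: Squat glass jar of white primer with a flat steel lid, upright, round, diameter 56 mm, 46 mm high, about 160 g. The middle of the three lidded jars in diameter and the lowest. Origin: centre of its underside; z up.
- dabber: Sponge dabber standing on its round cream foam foot (diameter 44 mm, 22 mm high); above it a wooden stem (diameter 16 mm) and from 44 to 66 mm height a wooden knob, diameter 26 mm, to hold it by. About 60 g. Origin: centre of its underside; z up.
- slim_jar: Slim glass jar of white varnish with a flat steel lid, upright, round, diameter 38 mm, 70 mm high, about 120 g. Origin: centre of its underside; z up.
- carton: Small closed white carton with a grey band over its two end faces, 60 (x) x 36 (y) x 42 mm high, stiff, about 60 g. Origin: centre of its underside; z up.
- big_jar: Bystander, not wanted: big glass jar with a flat steel lid, diameter 72 mm, 66 mm high, loose. Origin: centre of its underside; z up.
- cup: Bystander, not wanted: open white plastic cup, diameter 66 mm at the rim, 62 mm high, loose. Origin: centre of its underside; z up.
- tape_roll: Bystander, not wanted: roll of cream masking tape lying flat, outer diameter 80 mm, hole 54 mm, 25 mm high, loose. Origin: centre of its underside; z up.

How it is judged:
At the end, for the whole second after the job is handed in: Each of the five things rests alone in a bay of its tray: within 30 mm of the bay's centre along the row and 50 mm across, underside within 5 mm of the floor, tilted under 0.12 rad, released, at rest. Big jar, cup and tape roll within 30 mm of their start, tilted under 0.15 rad (((x of sanding_block in the frame of tray3 between -0.11 and -0.05 m and y of sanding_block in the frame of tray3 between -0.05 and 0.05 m and z of sanding_block in the frame of tray3 between 0 and 0.009 m) or (x of sanding_block in the frame of tray3 between -0.03 and 0.03 m and y of sanding_block in the frame of tray3 between -0.05 and 0.05 m and z of sanding_block in the frame of tray3 between 0 and 0.009 m) or (x of sanding_block in the frame of tray3 between 0.05 and 0.11 m and y of sanding_block in the frame of tray3 between -0.05 and 0.05 m and z of sanding_block in the frame of tray3 between 0 and 0.009 m)) and ((x of squat_jar in the frame of tray3 between -0.11 and -0.05 m and y of squat_jar in the frame of tray3 between -0.05 and 0.05 m and z of squat_jar in the frame of tray3 between 0 and 0.009 m) or (x of squat_jar in the frame of tray3 between -0.03 and 0.03 m and y of squat_jar in the frame of tray3 between -0.05 and 0.05 m and z of squat_jar in the frame of tray3 between 0 and 0.009 m) or (x of squat_jar in the frame of tray3 between 0.05 and 0.11 m and y of squat_jar in the frame of tray3 between -0.05 and 0.05 m and z of squat_jar in the frame of tray3 between 0 and 0.009 m)) and ((x of dabber in the frame of tray3 between -0.11 and -0.05 m and y of dabber in the frame of tray3 between -0.05 and 0.05 m and z of dabber in the frame of tray3 between 0 and 0.009 m) or (x of dabber in the frame of tray3 between -0.03 and 0.03 m and y of dabber in the frame of tray3 between -0.05 and 0.05 m and z of dabber in the frame of tray3 between 0 and 0.009 m) or (x of dabber in the frame of tray3 between 0.05 and 0.11 m and y of dabber in the frame of tray3 between -0.05 and 0.05 m and z of dabber in the frame of tray3 between 0 and 0.009 m)) and ((x of sanding_block in the frame of tray3 between -0.11 and -0.05 m and y of sanding_block in the frame of tray3 between -0.05 and 0.05 m and z of sanding_block in the frame of tray3 between 0 and 0.009 m) or (x of squat_jar in the frame of tray3 between -0.11 and -0.05 m and y of squat_jar in the frame of tray3 between -0.05 and 0.05 m and z of squat_jar in the frame of tray3 between 0 and 0.009 m) or (x of dabber in the frame of tray3 between -0.11 and -0.05 m and y of dabber in the frame of tray3 between -0.05 and 0.05 m and z of dabber in the frame of tray3 between 0 and 0.009 m)) and ((x of sanding_block in the frame of tray3 between -0.03 and 0.03 m and y of sanding_block in the frame of tray3 between -0.05 and 0.05 m and z of sanding_block in the frame of tray3 between 0 and 0.009 m) or (x of squat_jar in the frame of tray3 between -0.03 and 0.03 m and y of squat_jar in the frame of tray3 between -0.05 and 0.05 m and z of squat_jar in the frame of tray3 between 0 and 0.009 m) or (x of dabber in the frame of tray3 between -0.03 and 0.03 m and y of dabber in the frame of tray3 between -0.05 and 0.05 m and z of dabber in the frame of tray3 between 0 and 0.009 m)) and ((x of sanding_block in the frame of tray3 between 0.05 and 0.11 m and y of sanding_block in the frame of tray3 between -0.05 and 0.05 m and z of sanding_block in the frame of tray3 between 0 and 0.009 m) or (x of squat_jar in the frame of tray3 between 0.05 and 0.11 m and y of squat_jar in the frame of tray3 between -0.05 and 0.05 m and z of squat_jar in the frame of tray3 between 0 and 0.009 m) or (x of dabber in the frame of tray3 between 0.05 and 0.11 m and y of dabber in the frame of tray3 between -0.05 and 0.05 m and z of dabber in the frame of tray3 between 0 and 0.009 m)) and angle between each of sanding_block, squat_jar, dabber, slim_jar, carton's own z axis and vertical below 0.12 rad and linear speed of each of sanding_block, squat_jar, dabber, slim_jar, carton below 0.02 m/s and angular speed of each of sanding_block, squat_jar, dabber, slim_jar, carton below 0.2 rad/s and ((x of slim_jar in the frame of tray2 between -0.07 and -0.01 m and y of slim_jar in the frame of tray2 between -0.05 and 0.05 m and z of slim_jar in the frame of tray2 between 0 and 0.009 m) or (x of slim_jar in the frame of tray2 between 0.01 and 0.07 m and y of slim_jar in the frame of tray2 between -0.05 and 0.05 m and z of slim_jar in the frame of tray2 between 0 and 0.009 m)) and ((x of carton in the frame of tray2 between -0.07 and -0.01 m and y of carton in the frame of tray2 between -0.05 and 0.05 m and z of carton in the frame of tray2 between 0 and 0.009 m) or (x of carton in the frame of tray2 between 0.01 and 0.07 m and y of carton in the frame of tray2 between -0.05 and 0.05 m and z of carton in the frame of tray2 between 0 and 0.009 m)) and ((x of slim_jar in the frame of tray2 between -0.07 and -0.01 m and y of slim_jar in the frame of tray2 between -0.05 and 0.05 m and z of slim_jar in the frame of tray2 between 0 and 0.009 m) or (x of carton in the frame of tray2 between -0.07 and -0.01 m and y of carton in the frame of tray2 between -0.05 and 0.05 m and z of carton in the frame of tray2 between 0 and 0.009 m)) and ((x of slim_jar in the frame of tray2 between 0.01 and 0.07 m and y of slim_jar in the frame of tray2 between -0.05 and 0.05 m and z of slim_jar in the frame of tray2 between 0 and 0.009 m) or (x of carton in the frame of tray2 between 0.01 and 0.07 m and y of carton in the frame of tray2 between -0.05 and 0.05 m and z of carton in the frame of tray2 between 0 and 0.009 m)) and distance of each of big_jar, cup, tape_roll from where it was at the start of the episode below 0.03 m and angle between each of big_jar, cup, tape_roll's own z axis and vertical below 0.15 rad); the robot touches nothing.
It fails at once if The big jar was moved more than 30 mm or tipped over (distance of big_jar from where it was at the start of the episode above 0.03 m or angle between big_jar's own z axis and vertical above 0.5 rad).
It fails at once if The white cup was moved more than 30 mm or tipped over (distance of cup from where it was at the start of the episode above 0.03 m or angle between cup's own z axis and vertical above 0.5 rad).
It fails at once if The roll of tape was moved more than 30 mm or tipped over (distance of tape_roll from where it was at the start of the episode above 0.03 m or angle between tape_roll's own z axis and vertical above 0.5 rad).
It also fails if it takes over 125 s, if anything falls off the work surface, if the arm or the gripper's body presses on something with over 40 N, if the wrist force passes 120 N, or if a joint passes its speed limit or range.

## Working session

There is one attempt and no reset: what is moved stays moved. The work goes in short steps, each a Python script; the robot and the scene stay as the last script left them, time stands still between calls to the robot, and variables do not carry over. Pictures are saved under pics/ and viewed, about 12 in all and at most 16, crops included, and the job is handed in when it is done.

```bash
mkdir -p pics
python3 - <<'E'
from plant import *
import cv2,numpy as np
for n in("top","scene"):
    p,d=get_image(n); cv2.imwrite(f"pics/{n}0.png",p[:,:,::-1]); np.save(f"{n}0.npy",d)
    c=get_calibration(n); print(n,c["intrinsics"],c["world_from_camera"])
print(observe())
E
```

```text
top [[505.25745267   0.         325.80199928]
 [  0.         505.25745267 243.29201689]
 [  0.           0.           1.        ]] [[ 2.23400926e-02 -9.76131125e-01  2.16029969e-01  3.69815474e-01]
 [-9.99733542e-01 -2.30678783e-02 -8.47725582e-04  8.12005865e-03]
 [ 5.81084436e-03 -2.15953468e-01 -9.76386365e-01  8.84890002e-01]
 [ 0.00000000e+00  0.00000000e+00  0.00000000e+00  1.00000000e+00]]
scene [[493.45078598   0.         319.6483921 ]
 [  0.         493.45078598 239.45757954]
 [  0.           0.           1.        ]] [[-0.42412844  0.57265391 -0.70155725  1.14743418]
 [ 0.90558416  0.27305988 -0.32458533  0.28778131]
 [ 0.00569208 -0.772985   -0.63439877  0.54573673]
 [ 0.          0.          0.          1.        ]]
{'time_s': 0.1, 'q': array([ 1.07485935e+00,  2.21177003e-01,  1.52751024e+00,  7.85374835e-06,
        1.39469927e+00, -1.26087127e-01]), 'joint_velocities': array([-0.00029548, -0.00158137, -0.00131467, -0.00032194,  0.0002854 ,
       -0.0009204 ]), 'joint_torque': array([ 1.83890486e-03, -4.98247004e+01, -3.90546691e+01, -7.62282593e-05,
        5.72246325e-03, -1.08084720e-05]), 'eef_pos': array([0.22565114, 0.58225184, 0.23028305]), 'tcp_rot': array([-1.70119248,  1.56900245, -2.07104371]), 'ft_force': array([ 0.36107099, -0.05838801, -1.27824564]), 'torque': array([-0.0476771 , -0.02843713, -0.02935758]), 'opening': 0.08546401002377019}
```

View pics/top0.png

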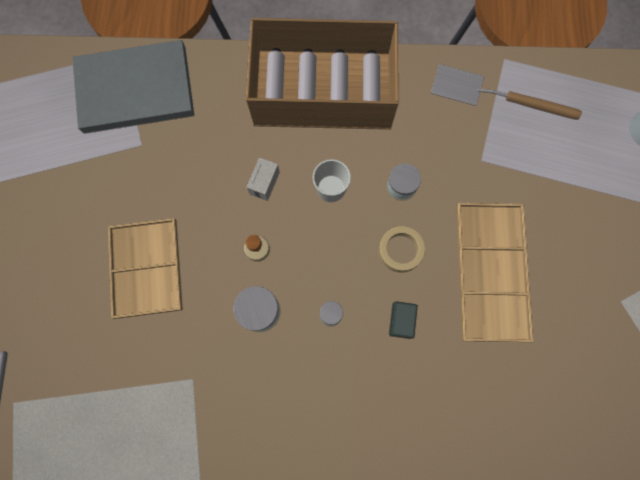

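View pics/scene0.png

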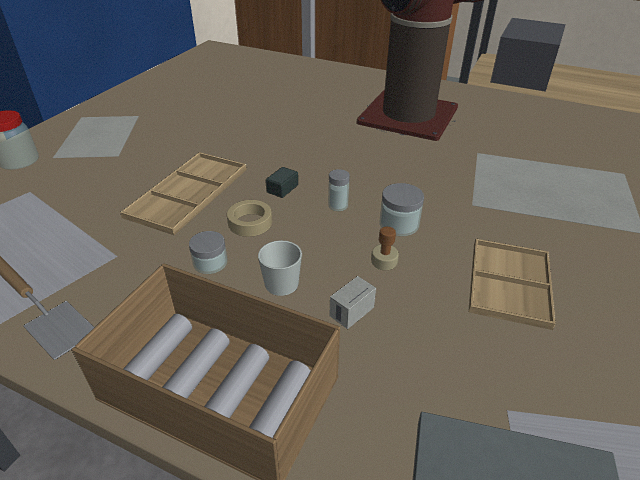

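The top view shows tray2 on the left (145,268), tray3 on the right (494,272), carton (262,178), dabber (256,245), big jar (256,308), cup (331,180), slim jar (331,313), squat jar (404,182), tape (402,249) and block (403,320). I'll get the positions from the depth image and check them on an enlarged crop.

```bash
cat > per.py <<'E'
from plant import *
import cv2,numpy as np
def cloud(name,d):
    c=get_calibration(name); K=c["intrinsics"];T=c["world_from_camera"]
    v,u=np.mgrid[:480,:640]
    P=np.stack([(u-K[0,2])/K[0,0]*d,(v-K[1,2])/K[1,1]*d,d],-1)
    return P@T[:3,:3].T+T[:3,3]
def px(name,u,v,z):
    "pixel -> world point at height z"
    c=get_calibration(name); K=c["intrinsics"];T=c["world_from_camera"]
    r=T[:3,:3]@np.array([(u-K[0,2])/K[0,0],(v-K[1,2])/K[1,1],1]); o=T[:3,3]
    return (o+r*(z-o[2])/r[2])[:2]
def topface(W,seed,h,r=0.06,tol=0.006):
    "points at height h within r of seed"
    m=(abs(W[...,2]-h)<tol)&(np.hypot(W[...,0]-seed[0],W[...,1]-seed[1])<r)
    n,l,s,_=cv2.connectedComponentsWithStats(m.astype(np.uint8))
    if n<2:return None
    k=1+np.argmax(s[1:,4]); return W[l==k]
OBJ=dict(sanding_block=(403,320,.032),squat_jar=(404,179,.046),dabber=(253,243,.066),slim_jar=(331,311,.07),carton=(262,178,.042),
 big_jar=(256,308,.066),cup=(331,174,.062),tape_roll=(402,247,.025))
E
python3 - <<'E'
from per import *
d=np.load("top0.npy"); W=cloud("top",d)
print("table z",np.median(W[360:380,250:450,2]))
for n,(u,v,h) in OBJ.items():
    s=px("top",u,v,h); p=topface(W,s,h)
    if p is None: print(n,"none",s);continue
    (c,wh,a)=cv2.minAreaRect(p[:,:2].astype(np.float32)*1000)
    print(n,s.round(3),"rect c",np.round(c),np.round(wh),round(a,1),"med z",np.median(p[:,2]).round(4),len(p))
im=cv2.imread("pics/top0.png")
cv2.imwrite("pics/crop1.png",cv2.resize(im[155:345,230:440],None,fx=3,fy=3,interpolation=cv2.INTER_CUBIC))
a=cv2.resize(im[195:350,450:540],None,fx=3.8,fy=3.8,interpolation=cv2.INTER_CUBIC);b=cv2.resize(im[195:350,100:190],None,fx=3.8,fy=3.8,interpolation=cv2.INTER_CUBIC)
cv2.imwrite("pics/crop2.png",np.hstack([b,a])); print(a.shape)
E
```

```text
table z -2.1326249966868716e-05
sanding_block [ 0.43  -0.125] rect c [ 431. -126.] [41. 58.] 82.9 med z 0.0321 829
squat_jar [ 0.674 -0.127] rect c [ 675. -128.] [54. 54.] 64.0 med z 0.0457 764
dabber [0.549 0.128] rect c [550. 129.] [24. 25.] 44.9 med z 0.0655 188
slim_jar [ 0.439 -0.003] rect c [437.  -3.] [36. 36.] 43.9 med z 0.07 432
carton [0.671 0.122] rect c [676. 123.] [37. 61.] 71.0 med z 0.0417 695
big_jar [0.441 0.118] rect c [442. 120.] [71. 70.] 1.9 med z 0.0659 1550
cup [0.674 0.001] rect c [668.   2.] [65. 64.] 0.8 med z 0.0612 256
tape_roll [ 0.557 -0.125] rect c [ 555. -125.] [79. 79.] 57.6 med z 0.0247 907
(589, 342, 3)
```

View pics/crop1.png

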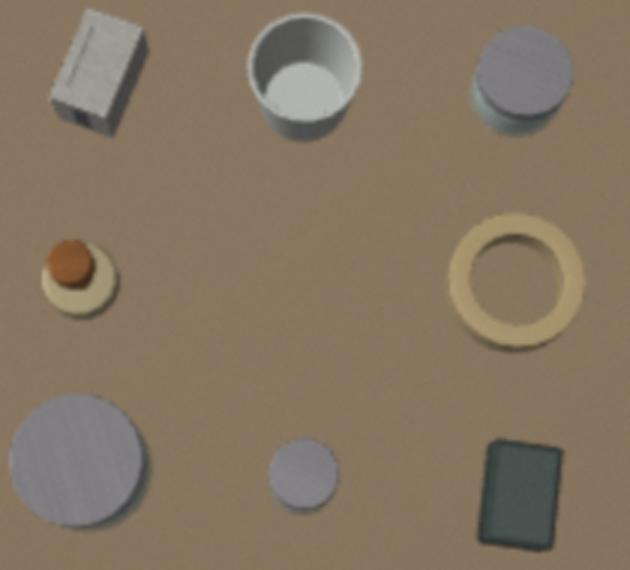

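View pics/crop2.png

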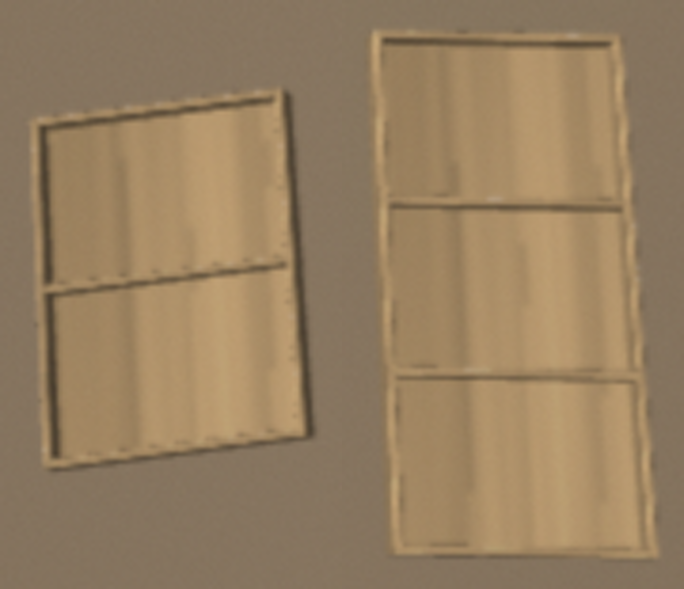

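```bash
cat >> per.py <<'E'
from math import pi
def trayfit(W,seed,L):
    m=(W[...,2]>.0025)&(W[...,2]<.02)&(abs(W[...,0]-seed[0])<.16)&(abs(W[...,1]-seed[1])<.1)
    n,l,s,_=cv2.connectedComponentsWithStats(m.astype(np.uint8)); k=1+np.argmax(s[1:,4])
    c,wh,a=cv2.minAreaRect(W[l==k][:,:2].astype(np.float32)*1000)
    if wh[0]<wh[1]: a+=90
    a=(a+90)%180-90
    return np.array(c)/1000,np.array(wh),np.radians(a)
def down(yaw): return [0,pi/2,yaw]
HZ=.20
def solve(p,yaw):
    best=None
    for y in (yaw,yaw+pi,yaw-pi):
        q=inverse_kinematics(p,down(y))
        if q is not None and (best is None or abs(q[5])<best[0]): best=(abs(q[5]),y)
    return best and best[1]
def pick(xy,yaw,z,op,f=40):
    gripper_to(op); y=solve([*xy,HZ],yaw)
    movep([*xy,HZ],down(y)); move_l([*xy,z],feed=.2); gripper_to(0,f)
    w=observe()["opening"]; move_l([*xy,HZ],feed=.2); hold(.1)
    print("picked, opening",round(w,4),"->",round(observe()["opening"],4),"t",observe()["time_s"])
def place(xy,yaw,z,op):
    y=solve([*xy,HZ],yaw); movep([*xy,HZ],down(y)); move_l([*xy,z+.02],feed=.2)
    hit=move_l([*xy,z],feed=.05,max_force=8); o=observe()
    gripper_to(op); move_l([*xy,HZ],feed=.2); print("placed hit",hit,"z",o["eef_pos"][2].round(4),"t",observe()["time_s"])
E
python3 - <<'E'
from per import *
W=cloud("top",np.load("top0.npy"))
s3=px("top",494,272,.01);s2=px("top",145,268,.01)
t3=trayfit(W,s3,.244);t2=trayfit(W,s2,.164);print(t3,t2)
for n,pts in dict(t3=[(458,205),(523,204),(532,340),(464,340)],t2=[(110,227),(174,219),(181,309),(113,317)]).items():
    print(n,[px("top",*p,.014).round(3) for p in pts],np.mean([px("top",*p,.014) for p in pts],0))
for nm,xy,y in [("block",(.431,-.126),-.124),("carton",(.676,.123),-.33),("slim",(.437,-.003),0),("squat",(.675,-.128),0),("dab",(.55,.129),0),
  ("t3a",t3[0]-[.08,0],t3[2]),("t3c",t3[0]+[.08,0],t3[2]),("t2a",t2[0]-[.04,0],t2[2])]:
    b=solve([*xy,.005],y); print(nm,b, inverse_kinematics([*xy,.005],down(b)))
E
```

```text
(array([ 0.52417499, -0.28904456]), array([252.13575745, 129.33177185]), np.float64(0.012673037997440656)) (array([0.51413116, 0.3294744 ]), array([168.52610779, 127.8713913 ]), np.float64(0.15456251268568763))
t3 [array([ 0.639, -0.229]), array([ 0.643, -0.346]), array([ 0.403, -0.346]), array([ 0.4  , -0.231])] [ 0.52117687 -0.2879503 ]
t2 [array([0.583, 0.391]), array([0.6  , 0.279]), array([0.441, 0.253]), array([0.425, 0.367])] [0.51250504 0.32238245]
block 3.017592653589793 [-4.60364109e-01  1.10628355e-01  2.13041394e+00 -4.44089210e-16
  9.00550364e-01  1.23443222e+00]
carton -0.33 [ 6.53387005e-02  5.93868005e-01  1.48741550e+00 -4.44089210e-16
  1.06030915e+00 -1.17545763e+00]
slim -3.141592653589793 [-1.87707446e-01  8.33474188e-02  2.16043965e+00 -4.44089210e-16
  8.97805588e-01  1.38308888e+00]
squat 3.141592653589793 [-3.02061140e-01  5.93727553e-01  1.48762747e+00 -4.44089210e-16
  1.06023763e+00  1.26873519e+00]
dab 0 [ 9.07949602e-02  3.52401071e-01  1.83269231e+00 -4.44089210e-16
  9.56499270e-01 -1.48000137e+00]
t3a -3.1289196155923524 [-7.25766071e-01  2.82221498e-01  1.92466763e+00 -4.44089210e-16
  9.34703528e-01  8.32357218e-01]
t3c 3.154265691587234 [-5.63855621e-01  5.59182686e-01  1.53941188e+00 -4.44089210e-16
  1.04299809e+00  9.94267667e-01]
t2a 0.15456251268568763 [ 4.70736797e-01  3.77055058e-01  1.79939804e+00 -4.44089210e-16
  9.65139558e-01 -1.25462204e+00]
```

```bash
cat >> per.py <<'E'
T3=(np.array([.5215,-.288]),.01); T2=(np.array([.5125,.324]),.156)
def bay(T,x): return T[0]+x*np.array([np.cos(T[1]),np.sin(T[1])])
E
python3 - <<'E'
from per import *
pick((.675,.0+.123),-.332,.009,.062) if False else pick((.431,-.126),-.124,.003,.066)
place(bay(T3,-.08),T3[1],.0075,.066)
pick((.675,-.128),0,.006,.08)
p,_=get_image("scene"); cv2.imwrite("pics/s1.png",p[:,:,::-1])
E
```

```text
picked, opening 0.039 -> 0.0395 t 5.7583
placed hit True z 0.0081 t 9.3667
picked, opening 0.0551 -> 0.0552 t 13.4333
```

View pics/s1.png

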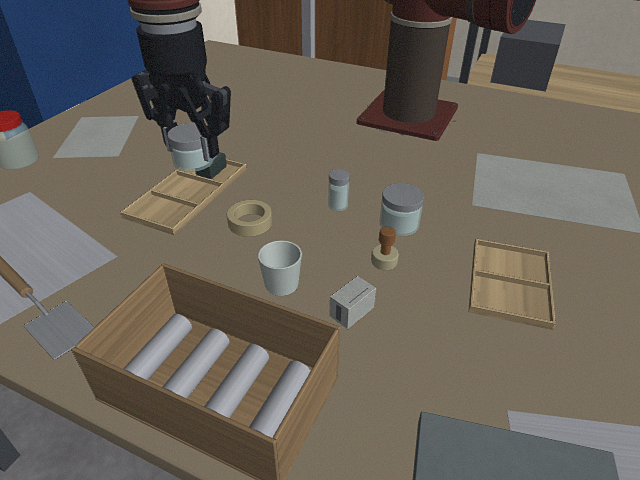

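The squat jar hangs upright in the gripper at (187,148), and the block is in tray3's near bay at (212,163). Both grasps are good, so I'll carry on with the rest.

Run:
```python
from per import *
place(bay(T3,.08),T3[1],.0105,.08)
pick((.676,.123),-.332,.009,.062)
place(bay(T2,.04),T2[1],.0135,.062)
pick((.550,.129),0,.034,.05)
place(bay(T3,0),T3[1],.0385,.05)
pick((.437,-.003),0,.025,.06)
place(bay(T2,-.04),T2[1],.0295,.06)
movep([.5,0,.3],down(solve([.5,0,.3],0))) if False else movep([.35,.45,.28],down(solve([.35,.45,.28],0)))
for n in("top","scene"):
    p,d=get_image(n); cv2.imwrite(f"pics/{n}2.png",p[:,:,::-1]); np.save(f"{n}2.npy",d)
print(observe()["time_s"])
```

```text
placed hit True z 0.0115 t 17.1
picked, opening 0.0355 -> 0.0356 t 21.9667
placed hit True z 0.0147 t 25.7833
picked, opening 0.025 -> 0.0249 t 29.2833
placed hit True z 0.0396 t 33.95
picked, opening 0.0372 -> 0.037 t 37.8333
placed hit True z 0.0301 t 42.775
43.6833
```

View pics/top2.png

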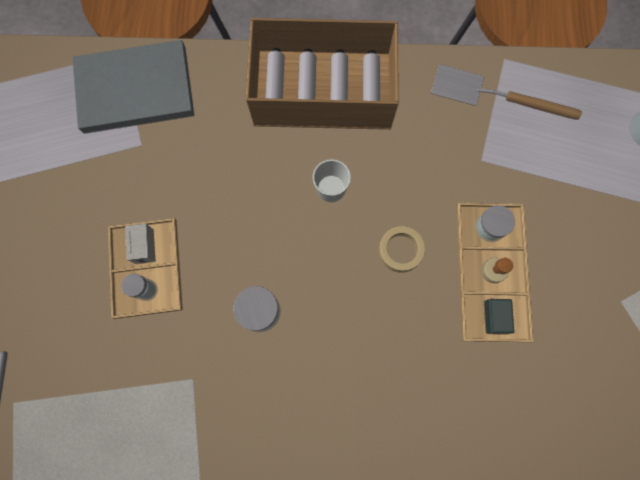

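View pics/scene2.png

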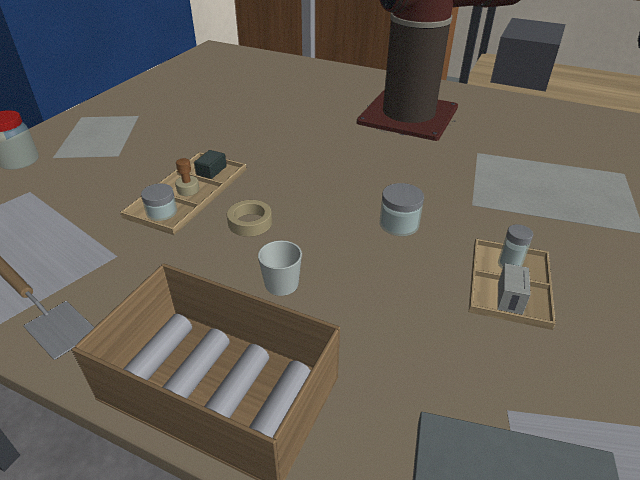

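All five things stand in their bays, and the big jar, cup and tape look unmoved. I'll check heights and offsets from the bay centres using the depth image and a crop.

Run:
```python
from per import *
W=cloud("top",np.load("top2.npy")); im=cv2.imread("pics/top2.png")
for n,T,x,h in [("sanding_block",T3,-.08,.036),("squat_jar",T3,.08,.05),("dabber",T3,0,.07),("slim_jar",T2,-.04,.074),("carton",T2,.04,.046)]:
    b=bay(T,x); p=topface(W,b,h,.05,.006); c,wh,a=cv2.minAreaRect(p[:,:2].astype(np.float32)*1000)
    A=np.c_[p[:,:2]-p[:,:2].mean(0),np.ones(len(p))]; s=np.linalg.lstsq(A,p[:,2],rcond=None)[0]
    print(n,"off mm",(np.array(c)-b*1000).round(1),np.round(wh),round(a,1),"z",np.median(p[:,2]).round(4),"slope",s[:2].round(3))
for n in("big_jar","cup","tape_roll"):
    u,v,h=OBJ[n];p=topface(W,px("top",u,v,h),h); print(n,np.round(cv2.minAreaRect(p[:,:2].astype(np.float32)*1000)[0]))
a=[cv2.resize(im[195:350,x:x+90],None,fx=3.8,fy=3.8,interpolation=cv2.INTER_CUBIC) for x in(100,450)]
cv2.imwrite("pics/crop3.png",np.hstack(a))
```

```text
sanding_block off mm [-0.9  0.5] [57. 42.] 1.4 z 0.036 slope [ 0.004 -0.018]
squat_jar off mm [-0.3  0.6] [55. 54.] 84.2 z 0.0498 slope [ 0.002 -0.007]
dabber off mm [-0.7  1.1] [24. 25.] 51.7 z 0.0697 slope [ 0.042 -0.067]
slim_jar off mm [ 0.3 -0.2] [36. 37.] 0.8 z 0.0736 slope [0.013 0.031]
carton off mm [-1.1 -0.3] [60. 38.] 8.8 z 0.0457 slope [-0.004  0.021]
big_jar [442. 120.]
cup [668.   2.]
tape_roll [ 555. -125.]
```

View pics/crop3.png

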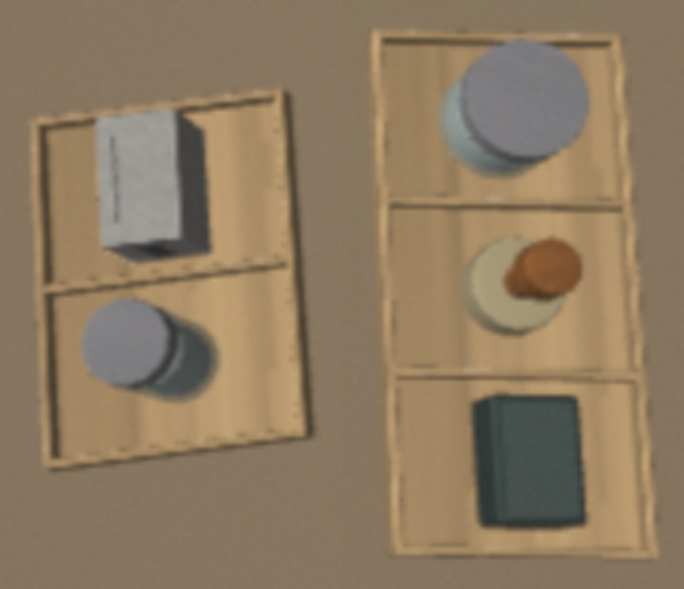

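The crop shows every thing inside its bay: carton (140,180), slim jar (150,350), squat jar (520,100), dabber (520,285) and block (530,460). The tops sit 4 mm higher than on the table, as they should on the bay floors.

```bash
python3 -c "
from plant import *
hold(.3);print(observe()['time_s']);job_done()"
```

```text
43.9833
the job is handed in; nothing more can be done
```

Both kits are made up and the job is handed in, at about 44 s of robot time. The job reports no verdict, so the results below are from my own last checks.

| Tray | Near bay | Middle bay | Far bay |
|---|---|---|---|
| Three bays | sanding block | dabber | squat jar |
| Two bays | slim jar | – | carton |

- **Position:** each thing measured within about 1.5 mm of its bay centre. Those centres come from tray positions I read off the pictures, good to about 3 mm.
- **Height:** the tops stand about 4 mm (3.6–4.0 mm) above their own heights, so they rest on the bay floors.
- **Tilt:** all under 0.04 rad except the dabber, which read about 0.08 rad. That came from only the small patch on its knob, so I put it down to noise at the edges; it looks upright in the pictures.
- **Bystanders:** the big jar, cup and tape roll measured the same to the millimetre as at the start.

One disagreement: the depth-based fit of the trays came out too large because of stray edge points. I used the corners read off the pictures instead.

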